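# Put four things on the under-stairs shelf back on their own mats

## Robot

A 6-joint arm with a two-finger parallel gripper is mounted at the origin on the work surface. World frame = base frame: x ahead of the robot, y to its left, z up, the work surface at z = 0. Lengths are in mm, angles in rad, forces in N, time in s.
With the tool pointing down it reaches from about 400 to 925 mm from the base axis. Payload 12.5 kg.
Tool frame: the origin (TCP) lies on the centre line of the jaws, within the pads' length; the fingertips stand 17 mm ahead of it and the grasp point (between the pads) lies 2 mm behind it; z points along the fingers, y is the line along which they close (so a half turn about z gives the same grasp; the last joint's range is limited). The gripper opens to 95 mm and grips with 3 to 60 N. Pads are 20 mm wide; open, the fingers measure 119 mm over their backs; the gripper's body (75 mm by 180 mm) begins 59 mm behind the grasp point.
Start: joints at [-1.273, 0.491, 1.559, -0, 1.092, -0.106], TCP at [245.596, -574.741, 231.661] pointing down, gripper open.
Joint ranges: [-3.1, 3.1], [-0.84, 2.19], [0.05, 2.79], [-1.13, 4.28], [0.06, 2.93], [-2.69, 2.69]. Speed limits (rad/s): [2.22, 2.22, 2.79, 3.14, 3.14, 3.14].

## Interface

Orientations are given as [roll, pitch, yaw] about the fixed x, y, z axes, in that order (R = Rz(yaw) Ry(pitch) Rx(roll)).
In Python, from cell import env gives the robot as it stands.
- The arm moves only by the tool drive_tool, never from a script. Its argument "deltas" is text: rows parted by semicolons, each of 4 numbers parted by spaces: the shift along the world's x, y, z normalised to -1 to 1, where 1 is 100 mm, then the turn about the world's z normalised to -1 to 1, where 1 is 180 degrees. A call has 1 to 10 rows; each row shifts and turns the commanded pose from where the row before left it; what a row does not reach is not made up. A row lasts 1/12 s, in which the tool goes at most 41.7 mm and 7.16 degrees, less where a joint would pass 70% of its speed; a pose out of reach is approached as far as the arm can. A call with a number of a shift or a turn outside -1 to 1 is refused whole. A call with a gripper value outside its range is refused whole. "gripper" is the closure, from 0 (fully open) to 1 (shut), set as the call begins (left out, the last holds). The fingers move at their own pace and stop on an object; the grip force is fixed at half the most. Time passes only in rows, so rows that do not move let the fingers close. It gives the time, the measured TCP pose, the force, the opening and the grip force at its end, in the units of the state.
- env.state(): the state, without advancing time (a new reading comes with each control period).
- env.read_camera(name): name is "scene" or "top" or "wrist"; returns (picture, depth): 400x640x3 uint8, red, green, blue; 400x640 float32, mm along the optical axis (not along the pixel's ray), 0 where there is no reading.
- env.camera_params(name): a dict with "mtx" (3x3 intrinsics, pixels), "camera_from_world" (4x4, takes a point from world to camera coordinates); the wrist camera has in their place "mount" (4x4, takes a point from camera to tool coordinates, whose origin is the TCP and whose axes are the flange's). Camera axes: x right, y down, z forward; pixel columns grow to the right and rows downward; lengths in mm; the calibration is good to about 2 mm. A picture is of the moment at which its call begins: read the wrist's pose just before it. camera_params takes no time and is no camera call.
- env.job_done(): hands the job in; it is judged then, once.
The state is a dict: "t": time; "joints": joint angles; "qvel": joint speeds; "tau": joint torques, N m; "eef_pos": TCP position; "tcp_rot": TCP orientation; "ft_force": force on the tool from outside, world axes, zero at the start; "moment": the same for the moment, N m; "opening": opening from 0.0 (shut) to 1.0 (fully open); "grip_force": force on a finger pad.
Only numpy, scipy, OpenCV 4.12 (cv2) and the standard library are available. Lean on these libraries where they do the work, as an engineer would, in place of code of your own. Each camera call takes 0.05 s, during which the arm holds its last target. There are 200 camera calls.

## Task

The four things on this shelf are all standing on each other's mats: put each in the middle of its own, the white bottle upright on the round mat, the glass tumbler of hooks upright on the six-sided mat, the tin upright on the square mat, and the hand brush bristles down on the oblong mat, lying along its length. Every mat is taken, so use the empty tile as a spare place on the way. Do not tip the bottle or the tumbler over, set the glass down rather than letting it drop, and leave the standing torch where it is.

Things in the scene. Friction and masses are not known exactly. Their poses are not given: they have to be found in the camera images.
- bottle: Closed white plastic bottle, 150 tall: round body 54 across up to 88, shoulder tapering to a neck 26 across from 108 to 120, then a grey cap 30 across from 120 to 150, the place to grip it. 160 to 260 g. Origin at the centre of its underside, z along its axis (up).
- tumbler: Clear glass tumbler, 85 tall, 60 across at the rim and 56 at the foot, holding a few spare plastic hooks that stick up to about 12 above the rim and stay in it. 175 to 290 g. Grip it across the outside of the glass. Origin at the centre of its underside, z up.
- tin: Square closed metal tin, 54 x 54 and 76 tall, with a lid 56 x 56 over its top 16. 200 to 325 g. Origin at the centre of its underside, x and y square to its sides, z up.
- brush: Small hand brush lying bristles down: beech back 100 long (x) x 44 wide (y), between 28 and 46 above its underside, over a stiff grey bristle block 82 x 34. 90 to 145 g. Origin at the centre of the bristles' underside, x along its length, z up.
- mat_round: Round dark rubber mat, 120 across, 4 thick: the bottle's own place. Fixed. Origin at the centre of its underside on the shelf (z = 0), z up.
- mat_hex: Six-sided cork mat, 112 across the flats, 4 thick: the tumbler's own place. Fixed. Origin at the centre of its underside on the shelf (z = 0), z up.
- mat_square: Square dark rubber mat, 100 x 100, 4 thick: the tin's own place. x and y square to its sides. Fixed. Origin at the centre of its underside on the shelf (z = 0), z up.
- mat_oblong: Oblong cork mat, 155 long (x) x 85 wide (y), 4 thick: the brush's own place, length along length. Fixed. Origin at the centre of its underside on the shelf (z = 0), z up.
- tile: Spare white wall tile with a thin blue border line, 100 x 100, 4 thick, empty at the start: a spare place to park a thing on. Fixed. Origin at the centre of its underside on the shelf (z = 0), z up. Mats and tile lie at least 160 apart, centre to centre; the things start within 12 of the mats' centres.
- torch: Black plastic torch standing on its head, 97 tall, 42 across at the foot, 32 above; light and easily knocked. To be left alone. Origin at the centre of its underside, z up. Of the unlisted small things lying about, none comes within 100 of the centre of a mat or the tile, and within 200 none is taller than 50.

How it is judged:
By the outcome, as a careful person would: the job done as asked, in the order asked, and still so for the second after the job is handed in, with the robot touching nothing.
It also fails if it takes over 141 s, if anything falls off the work surface, if the arm or the gripper's body presses on something with over 40 N, if the wrist force passes 120 N, or if a joint passes its speed limit or range.

## Working session

There is one attempt and no reset: what is moved stays moved. The work goes in short steps, Python scripts to look and compute and a tool call to move; the robot and the scene stay as the last step left them, time stands still between calls to the robot, and variables do not carry over. Pictures are saved under pics/ and viewed, at most 14 in all, crops included, and the job is handed in when it is done.

Besides the shell and the picture viewer there is one more tool, called after "Emit:" as name(argument=value, ...) on one line, values as JSON. drive_tool: Moves the arm, as the interface text tells. Its arguments: {"type":"object","properties":{"deltas":{"type":"string"},"gripper":{"type":"number"}},"required":["deltas"]}

```bash
mkdir -p pics; ls
python3 - <<'E'
from cell import env
import cv2,numpy as np
print(env.state())
for n in("top","scene"):
    p,d=env.read_camera(n);cv2.imwrite(f"pics/{n}0.png",p[...,::-1]);np.save(f"pics/{n}0.npy",d);print(env.camera_params(n))
E
```

```text
pics
{'t': 0.0, 'joints': array([-1.27253096e+00,  4.91570316e-01,  1.55948636e+00, -3.12798909e-05,
        1.09169884e+00, -1.05566131e-01]), 'qvel': array([ 1.31243724e-03,  3.89004141e-05,  1.54931704e-03, -9.03396364e-05,
        1.14727222e-03,  4.29368548e-04]), 'tau': array([ 5.62213809e-04, -6.12648082e+01, -2.58185667e+01,  6.92627463e-02,
        4.82147781e-02, -1.39073031e-04]), 'eef_pos': array([ 245.5523405 , -574.47835123,  231.04234696]), 'tcp_rot': array([-3.14043334e+00, -9.49446596e-05,  4.03845883e-01]), 'ft_force': array([-0.36306911, -0.23141818, -0.80288553]), 'moment': array([-0.03354902, -0.06462953,  0.04484027]), 'grip_force': 0.0, 'opening': 0.9994214869305976}
{'mtx': array([[365.24849888,   0.        , 319.77664072],
       [  0.        , 365.24849888, 200.70881208],
       [  0.        ,   0.        ,   1.        ]]), 'camera_from_world': array([[ 1.26458730e-02, -9.99210886e-01,  3.76521924e-02,
        -1.46722503e+01],
       [-9.95008096e-01, -1.63026049e-02, -9.84536101e-02,
         5.10214875e+02],
       [ 9.89897477e-02, -3.62192044e-02, -9.94429082e-01,
         7.36296969e+02],
       [ 0.00000000e+00,  0.00000000e+00,  0.00000000e+00,
         1.00000000e+00]])}
{'mtx': array([[503.86290311,   0.        , 323.42977606],
       [  0.        , 503.86290311, 194.00419128],
       [  0.        ,   0.        ,   1.        ]]), 'camera_from_world': array([[ 8.72677814e-01,  4.88134178e-01, -1.25880287e-02,
        -4.63117233e+02],
       [ 2.95990531e-01, -5.49318393e-01, -7.81433880e-01,
        -1.31706469e+02],
       [-3.88359420e-01,  6.78214072e-01, -6.23861069e-01,
         1.43349471e+03],
       [ 0.00000000e+00,  0.00000000e+00,  0.00000000e+00,
         1.00000000e+00]])}
```

View pics/top0.png

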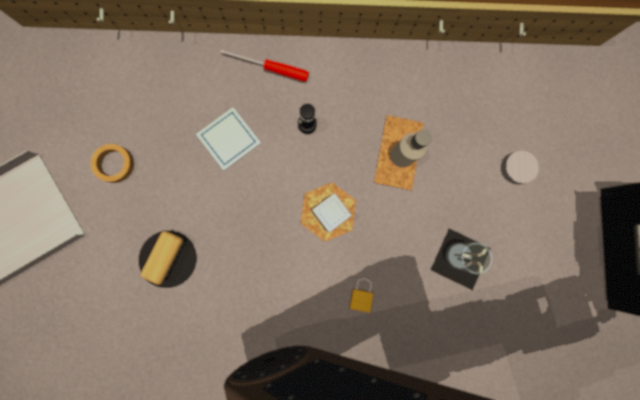

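View pics/scene0.png

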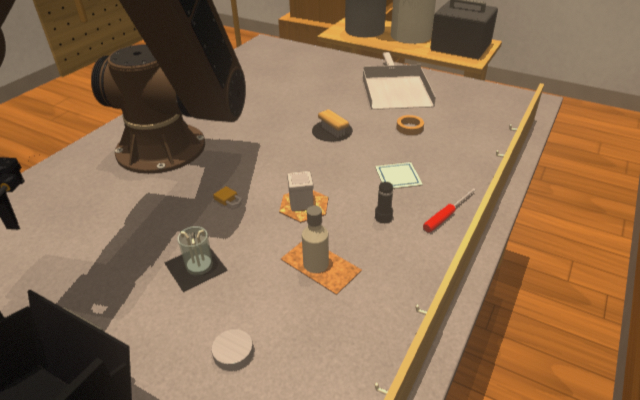

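```bash
cat > h.py <<'E'
from cell import env
import cv2,numpy as np
def ortho(name,p,z,x0=880,y0=420,w=800,h=600,s=1.0):
    """top-down picture of plane z: column=(y0-y)*s, row=(x0-x)*s"""
    c=env.camera_params(name);M=c["mtx"]@c["camera_from_world"][:3]
    A=np.array([[0,-1/s,x0],[-1/s,0,y0],[0,0,z],[0,0,1]])
    return cv2.warpPerspective(p,M@A,(w,h),flags=cv2.INTER_CUBIC|cv2.WARP_INVERSE_MAP)
def cloud(name,d):
    c=env.camera_params(name);K=c["mtx"];T=np.linalg.inv(c["camera_from_world"])
    v,u=np.mgrid[:400,:640];P=np.stack([(u-K[0,2])/K[0,0]*d,(v-K[1,2])/K[1,1]*d,d],-1)
    return P@T[:3,:3].T+T[:3,3]
E
python3 - <<'E'
from h import *
p=cv2.imread("pics/top0.png");cv2.imwrite("pics/ortho0.png",ortho("top",p,4))
P=cloud("top",np.load("pics/top0.npy"))
Z=P[...,2];print("shelf z",np.median(Z[np.abs(Z)<30]))
# approximate regions u,v
for n,(u,v),lo,hi in(("brush",(163,258),30,60),("tin",(332,212),66,90),("bottle",(417,142),135,165),("bottlebody",(410,150),20,165),("tumbler",(470,258),50,110),("torch",(307,118),85,105)):
    w=P[v-30:v+30,u-30:u+30].reshape(-1,3);q=w[(w[:,2]>lo)&(w[:,2]<hi)]
    if len(q)<5: print(n,len(q));continue
    r=cv2.minAreaRect(q[:,:2].astype(np.float32));print(n,len(q),q.mean(0).round(1),r)
E
```

```text
shelf z 0.32420934219385344
brush 1202 [392. 303.  49.] ((392.0003662109375, 305.36260986328125), (44.47127151489258, 100.12101745605469), 65.74098205566406)
tin 826 [483.2 -27.4  80.2] ((483.5235290527344, -27.82593536376953), (55.58753967285156, 56.265079498291016), 37.80610275268555)
bottle 270 [ 613.4 -183.   151.8] ((615.3038940429688, -184.30638122558594), (28.510221481323242, 30.204862594604492), 66.19910430908203)
bottlebody 977 [ 607.6 -176.5  103.4] ((611.5889892578125, -181.29608154296875), (53.153358459472656, 44.93452835083008), 46.38985824584961)
tumbler 758 [ 399.4 -305.    76.5] ((399.95965576171875, -305.4023132324219), (59.22569274902344, 59.28277587890625), 20.966699600219727)
torch 233 [676.7  22.8  95.8] ((678.18701171875, 22.730039596557617), (30.83721351623535, 30.612850189208984), 48.57550048828125)
```

View pics/ortho0.png

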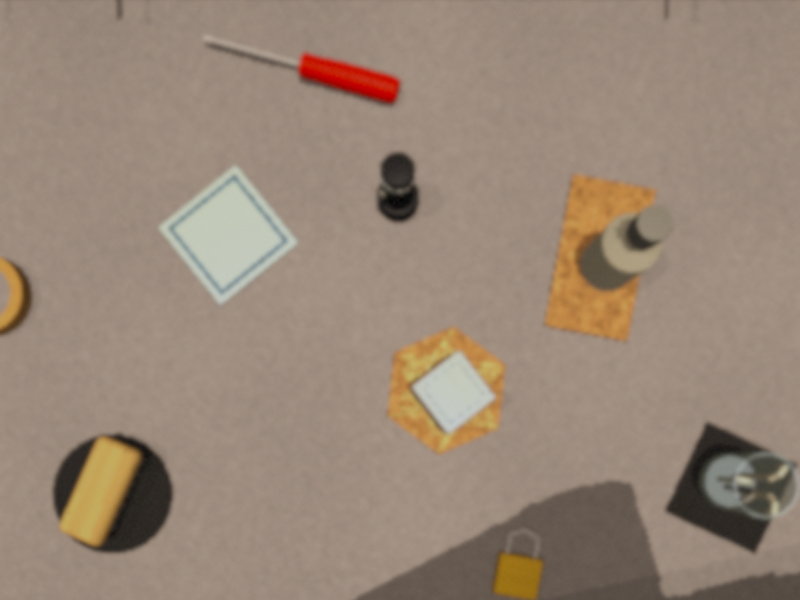

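The ortho picture is at 1 mm per pixel. It shows the tile at about (228,234) and the oblong mat with the bottle at (600,258). The hex mat with the tin is at (447,390), the square mat with the tumbler at (732,486), and the round mat with the brush at (113,493). Next I'll refine these positions.

Run:
```python
from h import *
s=3;p=cv2.imread("pics/top0.png");o=ortho("top",p,4,w=2400,h=1800,s=s)
hsv=cv2.cvtColor(o,cv2.COLOR_BGR2HSV)
def fit(n,c,r,mask):
    m=np.zeros_like(mask);cv2.circle(m,(c[0]*s,c[1]*s),r*s,255,-1);m&=mask
    m=cv2.morphologyEx(m,cv2.MORPH_OPEN,np.ones((7,7)))
    q=cv2.findNonZero(m);h=cv2.convexHull(q)
    (a,b),sz,an=cv2.minAreaRect(q);(e,f),R=cv2.minEnclosingCircle(q)
    B=cv2.boxPoints(((a,b),sz,an));L=max([(B[1]-B[0]),(B[2]-B[1])],key=np.linalg.norm)
    # world dir: x=-row, y=-col
    M=cv2.moments(h)
    print(n,"rect xy",880-b/s,420-a/s,np.array(sz)/s,"long ang",np.degrees(np.arctan2(-L[0],-L[1]))%180,"circ xy",880-f/s,420-e/s,R/s,"hullc",880-M["m01"]/M["m00"]/s,420-M["m10"]/M["m00"]/s)
cork=cv2.inRange(hsv,(5,120,100),(25,255,255));dark=cv2.inRange(hsv,(0,0,0),(180,255,55));white=cv2.inRange(o,(160,165,160),(255,255,255))
fit("oblong",(600,258),95,cork);fit("hex",(447,390),75,cork);fit("square",(732,487),78,dark);fit("round",(113,493),75,dark);fit("tile",(228,234),80,white)
P=cloud("top",np.load("pics/top0.npy"))
w=P[228:288,133:193].reshape(-1,3);q=w[(w[:,2]>40)&(w[:,2]<60)][:,:2]
mu,ev=cv2.PCACompute(q.astype(np.float32),None);print("brush pca",mu,np.degrees(np.arctan2(ev[0,1],ev[0,0])))
c=env.camera_params("wrist");print(c)
```

```text
oblong rect xy 622.7316080729167 -179.5252685546875 [ 84.27898153 154.03627523] long ang 169.35938 circ xy 623.1178181966145 -179.561279296875 85.86979166666667 hullc 622.7471792934841 -179.5591224585636
hex rect xy 490.0862630208333 -25.852783203125 [125.02519735 110.88191732] long ang 53.652542 circ xy 490.0 -26.0 62.72075907389323 hullc 490.0476915324636 -25.874073103171042
square rect xy 392.5316569010417 -310.42586263020837 [94.41739909 93.74215698] long ang 64.56067 circ xy 392.5978190104167 -310.14908854166663 64.76313781738281 hullc 391.15268670718683 -302.99444510980027
round rect xy 389.7747395833333 304.76685587565106 [112.89599609 105.79207357] long ang 49.219116 circ xy 387.1466878255208 307.5119120279948 57.11430867513021 hullc 387.81219067664125 306.3381808291328
tile rect xy 645.3523763020834 192.23291015625 [ 99.96942139 100.68308512] long ang 128.74872 circ xy 645.2333170572916 192.0318806966146 68.82018534342448 hullc 645.3114899754689 192.1509369421769
brush pca [[391.9216  303.41412]] -23.826708
{'mtx': array([[357.41474492,   0.        , 316.83215335],
       [  0.        , 357.41474492, 192.23217045],
       [  0.        ,   0.        ,   1.        ]]), 'mount': array([[ 3.11203533e-04, -9.61889606e-01, -2.73437907e-01,
         7.65200848e+01],
       [ 9.99999748e-01,  1.24917516e-04,  6.98683645e-04,
         1.00064540e+00],
       [-6.37899352e-04, -2.73438056e-01,  9.61889402e-01,
        -1.52960024e+02],
       [ 0.00000000e+00,  0.00000000e+00,  0.00000000e+00,
         1.00000000e+00]])}
```

Emit:
drive_tool(deltas="0.157 0.257 0 0.037;0.157 0.257 0 0.037;0.157 0.257 0 0.037;0.157 0.257 0 0.037;0.157 0.257 0 0.037;0.157 0.257 0 0.037;0.157 0.257 0 0.037;0.157 0.257 0 0.037;0.157 0.257 0 0.037;0.157 0.257 0 0.037", gripper=0)

```text
t: 0.93
eef_pos: [403.0, -316.3, 231.5]
tcp_rot: [-3.141, -0.0, 1.572]
ft_force: [0.0, -1.0, 0.1]
opening: 1.0
grip_force: 0.0
```

Emit:
drive_tool(deltas="0.157 0.257 0 0.037;0.157 0.257 0 0.037;0.157 0.257 0 0.037;0.157 0.257 0 0.037;0.157 0.257 0 0.037;0.157 0.257 0 0.037;0.157 0.257 0 0.037;0.157 0.257 0 0.037;0.157 0.257 0 0.037;0.157 0.257 0 0.037")

```text
t: 1.77
eef_pos: [560.1, -59.2, 231.5]
tcp_rot: [-3.142, -0.001, 2.734]
ft_force: [0.3, 0.3, -0.0]
opening: 1.004
grip_force: 0.0
```

Emit:
drive_tool(deltas="-0.168 0.364 0 -0.0025;-0.168 0.364 0 0;-0.168 0.364 0 0;-0.168 0.364 0 0;-0.168 0.364 0 0;-0.168 0.364 0 0;-0.168 0.364 0 0;-0.168 0.364 0 0;-0.168 0.364 0 0;-0.168 0.364 0 0")

```text
t: 2.6
eef_pos: [390.3, 304.8, 231.6]
tcp_rot: [-3.142, -0.0, 2.721]
ft_force: [1.6, 0.9, 0.0]
opening: 1.002
grip_force: 0.0
```

Emit:
drive_tool(deltas="0 0 -0.3 0;0 0 -0.3 0;0 0 -0.3 0;0 0 -0.3 0;0 0 -0.2 0;0 0 -0.2 0;0 0 -0.2 0;0 0 -0.1 0;0 0 -0.025 0;0 0 0 0")

```text
t: 3.43
eef_pos: [391.5, 303.2, 38.9]
tcp_rot: [-3.141, -0.001, 2.721]
ft_force: [-0.3, 0.0, 0.5]
opening: 1.0
grip_force: 0.0
```

Emit:
drive_tool(deltas="0 0 0 0;0 0 0 0;0 0 0 0;0 0 0 0;0 0 0 0;0 0 0 0", gripper=1)

```text
t: 3.93
eef_pos: [391.7, 303.3, 39.5]
tcp_rot: [3.141, 0.0, 2.721]
ft_force: [-0.1, -0.2, -0.8]
opening: 0.634
grip_force: 0.0
```

Emit:
drive_tool(deltas="0 0 0 0;0 0 0 0;0 0 0 0;0 0 0 0;0 0 0 0;0 0 0 0")

```text
t: 4.43
eef_pos: [391.8, 303.4, 39.2]
tcp_rot: [3.141, 0.0, 2.721]
ft_force: [0.4, 0.2, 2.0]
opening: 0.463
grip_force: 30.0
```

Emit:
drive_tool(deltas="0 0 0.1 0;0 0 0.2 0;0 0 0.3 0;0 0 0.3 0;0 0 0.1 0;0 0 0 0")

```text
t: 4.93
eef_pos: [392.2, 303.6, 142.0]
tcp_rot: [3.138, 0.003, 2.721]
ft_force: [-0.3, -0.4, -1.3]
opening: 0.46
grip_force: 30.0
```

Emit:
drive_tool(deltas="0.16 -0.07 0 0;0.316 -0.14 0 0;0.316 -0.14 0 0;0.316 -0.14 0 0;0.316 -0.14 0 0;0.316 -0.14 0 0;0.316 -0.14 0 0;0.316 -0.14 0 0;0.158 -0.066 0 0;0 0 0 0")

```text
t: 5.77
eef_pos: [646.8, 189.5, 137.3]
tcp_rot: [-3.141, -0.001, 2.718]
ft_force: [-1.2, -0.2, -1.3]
opening: 0.46
grip_force: 30.0
```

Emit:
drive_tool(deltas="0 0 -0.2 0;0 0 -0.25 0;0 0 -0.25 0;0 0 -0.15 0;0 0 -0.1 0;0 0 -0.05 0;0 0 -0.015 0;0 0 0 0;0 0 0 0")

```text
t: 6.52
eef_pos: [643.6, 191.9, 38.8]
tcp_rot: [-3.141, -0.001, 2.721]
ft_force: [-7.0, -1.8, 9.5]
opening: 0.461
grip_force: 30.0
```

Emit:
drive_tool(deltas="0 0 0 0;0 0 0 0;0 0 0 0;0 0 0 0;0 0 0 0;0 0 0 0", gripper=0)

```text
t: 7.02
eef_pos: [644.6, 191.7, 37.6]
tcp_rot: [3.142, -0.0, 2.721]
ft_force: [-0.2, 0.7, 1.2]
opening: 0.825
grip_force: 0.0
```

Emit:
drive_tool(deltas="0 0 0.1 0;0 0 0.3 0;0 0 0.4 0;0 0 0.4 0;0 0 0.4 0;0 0 0.3 0;0 0 0.1 0;0 0 0 0")

```text
t: 7.68
eef_pos: [645.3, 191.8, 241.4]
tcp_rot: [3.138, 0.005, 2.721]
ft_force: [0.9, 0.1, -0.3]
opening: 0.998
grip_force: 0.0
```

Emit:
drive_tool(deltas="-0.03 -0.376 0 0;-0.03 -0.376 0 0;-0.03 -0.376 0 0;-0.03 -0.376 0 0;-0.03 -0.376 0 0;-0.03 -0.376 0 0;-0.03 -0.376 0 0;-0.03 -0.376 0 0;-0.03 -0.376 0 0;-0.035 -0.374 0 0")

```text
t: 8.52
eef_pos: [613.1, -185.8, 235.8]
tcp_rot: [3.142, -0.003, 2.721]
ft_force: [0.4, -0.3, 0.4]
opening: 1.0
grip_force: 0.0
```

Emit:
drive_tool(deltas="0 0 0 0;0 0 -0.1 0;0 0 -0.2 0;0 0 -0.2 0;0 0 -0.2 0;0 0 -0.2 0;0 0 -0.1 0;0 0 -0.04 0;0 0 0 0")

```text
t: 9.27
eef_pos: [613.8, -183.2, 132.3]
tcp_rot: [3.142, -0.002, 2.722]
ft_force: [-0.0, 0.0, -0.5]
opening: 1.001
grip_force: 0.0
```

Emit:
drive_tool(deltas="0 0 0.05 0;0 0 0 0;0 0 0 0;0 0 0 0;0 0 0 0;0 0 0 0;0 0 0 0;0 0 0 0;0 0 0 0;0 0 0 0", gripper=1)

```text
t: 10.1
eef_pos: [614.1, -184.2, 138.6]
tcp_rot: [3.141, -0.0, 2.721]
ft_force: [0.7, 0.2, -0.2]
opening: 0.358
grip_force: 0.0
```

Emit:
drive_tool(deltas="0 0 0 0;0 0 0 0;0 0 0 0;0 0 0 0;0 0 0 0")

```text
t: 10.52
eef_pos: [614.1, -184.1, 138.6]
tcp_rot: [3.141, -0.0, 2.721]
ft_force: [0.3, -0.7, -0.4]
opening: 0.306
grip_force: 30.0
```

Emit:
drive_tool(deltas="0 0 0.05 0;0 0 0.15 0;0 0 0.25 0;0 0 0.25 0;0 0 0.25 0;0 0 0.12 0;0 0 0.05 0;0 0 0 0")

```text
t: 11.18
eef_pos: [614.2, -184.2, 251.8]
tcp_rot: [3.142, 0.002, 2.721]
ft_force: [-0.7, -0.5, -2.3]
opening: 0.313
grip_force: 30.0
```

Emit:
drive_tool(deltas="-0.04 0.09 0 0;-0.08 0.17 0 0;-0.12 0.26 0 0;-0.142 0.307 0 0;-0.142 0.307 0 0;-0.142 0.307 0 0;-0.142 0.307 0 0;-0.142 0.307 0 0;-0.142 0.307 0 0;-0.142 0.307 0 0")

```text
t: 12.02
eef_pos: [488.7, 84.4, 249.4]
tcp_rot: [-3.141, -0.002, 2.721]
ft_force: [0.2, 0.3, -2.3]
opening: 0.31
grip_force: 30.0
```

Emit:
drive_tool(deltas="-0.142 0.307 0 0;-0.142 0.307 0 0;-0.142 0.307 0 0;-0.142 0.307 0 0;-0.142 0.307 0 0;-0.142 0.307 0 0;-0.1 0.21 0 0;-0.08 0.17 0 0;-0.04 0.09 0 0;0 0 0 0")

```text
t: 12.85
eef_pos: [382.1, 315.0, 249.8]
tcp_rot: [-3.14, -0.001, 2.723]
ft_force: [-0.5, -0.2, -2.3]
opening: 0.311
grip_force: 30.0
```

Emit:
drive_tool(deltas="0.05 -0.08 0 0;0 0 -0.15 0;0 0 -0.25 0;0 0 -0.25 0;0 0 -0.2 0;0 0 -0.1 0;0 0 -0.05 0;0 0 -0.04 0;0 0 -0.03 0;0 0 0 0")

```text
t: 13.68
eef_pos: [388.9, 305.5, 143.7]
tcp_rot: [3.141, 0.0, 2.72]
ft_force: [1.2, 0.2, -1.6]
opening: 0.311
grip_force: 30.0
```

Run:
```python
from h import *
s=env.state();print(s["eef_pos"],s["ft_force"])
```

```text
[388.85459185 305.48600566 143.69688124] [ 1.23458594  0.19056945 -1.62812082]
```

Emit:
drive_tool(deltas="-0.01 0.01 -0.02 0;0 0 -0.015 0;0 0 -0.01 0;0 0 0 0;0 0 0 0")

```text
t: 14.1
eef_pos: [387.5, 307.0, 139.3]
tcp_rot: [3.141, 0.0, 2.721]
ft_force: [-0.4, -0.6, -1.9]
opening: 0.31
grip_force: 30.0
```

Emit:
drive_tool(deltas="0 0 -0.01 0;0 0 0 0;0 0 0 0")

```text
t: 14.35
eef_pos: [387.7, 307.1, 138.5]
tcp_rot: [3.141, 0.0, 2.721]
ft_force: [-0.7, -0.2, 4.5]
opening: 0.307
grip_force: 30.0
```

Emit:
drive_tool(deltas="0 0 -0.01 0;0 0 0 0;0 0 0 0")

```text
t: 14.6
eef_pos: [387.8, 307.2, 138.5]
tcp_rot: [3.14, 0.001, 2.721]
ft_force: [-3.9, -1.6, 18.2]
opening: 0.309
grip_force: 30.0
```

Emit:
drive_tool(deltas="0 0 0.01 0;0 0 0 0")

```text
t: 14.77
eef_pos: [387.7, 307.1, 138.5]
tcp_rot: [3.141, 0.001, 2.721]
ft_force: [0.2, -0.7, 6.7]
opening: 0.308
grip_force: 30.0
```

Emit:
drive_tool(deltas="0 0 0 0;0 0 0 0;0 0 0 0;0 0 0 0;0 0 0 0;0 0 0 0;0 0 0 0;0 0 0 0", gripper=0)

```text
t: 15.43
eef_pos: [387.5, 306.9, 138.1]
tcp_rot: [3.142, -0.0, 2.721]
ft_force: [0.0, -0.1, 0.1]
opening: 0.813
grip_force: 0.0
```

Emit:
drive_tool(deltas="0 0 0.1 0;0 0 0.2 0;0 0 0.3 0;0 0 0.3 0;0 0 0.1 0;0 0 0 0")

```text
t: 15.93
eef_pos: [388.2, 307.4, 240.6]
tcp_rot: [3.138, 0.003, 2.721]
ft_force: [0.4, -0.3, 0.6]
opening: 0.998
grip_force: 0.0
```

Emit:
drive_tool(deltas="0.286 -0.128 0 0;0.286 -0.128 0 0;0.286 -0.128 0 0;0.286 -0.128 0 0;0.286 -0.128 0 0;0.286 -0.128 0 0;0.286 -0.128 0 0;0.286 -0.128 0 0;0.287 -0.128 0 0;0 0 0 0")

```text
t: 16.77
eef_pos: [648.6, 189.0, 235.5]
tcp_rot: [-3.141, -0.0, 2.718]
ft_force: [0.4, 0.0, -0.2]
opening: 1.0
grip_force: 0.0
```

Emit:
drive_tool(deltas="0 0 -0.1 0;0 0 -0.3 0;0 0 -0.4 0;0 0 -0.4 0;0 0 -0.3 0;0 0 -0.2 0;0 0 -0.2 0;0 0 -0.1 0;0 0 0 0")

```text
t: 17.52
eef_pos: [642.7, 192.0, 35.2]
tcp_rot: [-3.139, -0.004, 2.721]
ft_force: [-0.4, 0.5, -0.3]
opening: 1.002
grip_force: 0.0
```

Emit:
drive_tool(deltas="0 0 0.02 0;0 0 0 0;0 0 0 0;0 0 0 0;0 0 0 0;0 0 0 0;0 0 0 0;0 0 0 0;0 0 0 0;0 0 0 0", gripper=1)

```text
t: 18.35
eef_pos: [645.0, 191.7, 40.2]
tcp_rot: [3.141, 0.0, 2.721]
ft_force: [-0.2, 0.4, 1.4]
opening: 0.461
grip_force: 30.0
```

Emit:
drive_tool(deltas="0 0 0 0;0 0 0 0;0 0 0 0")

```text
t: 18.6
eef_pos: [645.0, 191.7, 40.2]
tcp_rot: [3.142, 0.0, 2.721]
ft_force: [-0.4, -1.0, 1.9]
opening: 0.459
grip_force: 30.0
```

Emit:
drive_tool(deltas="0 0 0.1 0;0 0 0.2 0;0 0 0.3 0;0 0 0.4 0;0 0 0.3 0;0 0 0.2 0;0 0 0.05 0;0 0 0 0")

```text
t: 19.27
eef_pos: [645.3, 191.8, 196.8]
tcp_rot: [3.14, 0.002, 2.721]
ft_force: [0.2, -0.3, -0.9]
opening: 0.465
grip_force: 30.0
```

Emit:
drive_tool(deltas="-0.01 -0.15 0 0.008;-0.02 -0.3 0 0.008;-0.022 -0.36 0 0.008;-0.022 -0.36 0 0.008;-0.022 -0.36 0 0.008;-0.022 -0.36 0 0.008;-0.022 -0.36 0 0.008;-0.022 -0.36 0 0.008;-0.022 -0.36 0 0.008;-0.022 -0.36 0 0.003")

```text
t: 20.1
eef_pos: [623.3, -142.8, 193.0]
tcp_rot: [3.141, -0.003, 2.958]
ft_force: [1.0, 0.2, -0.0]
opening: 0.459
grip_force: 30.0
```

Emit:
drive_tool(deltas="-0.02 -0.25 0 0;0 -0.13 0 0;0 0 0 0;0 0 0 0")

```text
t: 20.43
eef_pos: [622.0, -179.0, 193.7]
tcp_rot: [3.141, -0.002, 2.955]
ft_force: [1.1, -0.0, -0.5]
opening: 0.465
grip_force: 30.0
```

Now lower (z from 194 to about 40).

Emit:
drive_tool(deltas="0.005 0 -0.15 0;0 0 -0.3 0;0 0 -0.35 0;0 0 -0.3 0;0 0 -0.2 0;0 0 -0.1 0;0 0 -0.05 0;0 0 -0.04 0;0 0 0 0;0 0 0 0")

```text
t: 21.27
eef_pos: [623.4, -179.1, 47.2]
tcp_rot: [-3.141, 0.002, 2.957]
ft_force: [0.3, -0.2, -1.7]
opening: 0.462
grip_force: 30.0
```

Emit:
drive_tool(deltas="0 0 -0.02 0;0 0 -0.01 0;0 0 0 0;0 0 0 0")

```text
t: 21.6
eef_pos: [622.9, -179.3, 43.5]
tcp_rot: [3.142, 0.0, 2.956]
ft_force: [-0.4, -0.1, -1.0]
opening: 0.456
grip_force: 30.0
```

Emit:
drive_tool(deltas="0 0 -0.02 0;0 0 -0.01 0;0 0 -0.01 0;0 0 0 0;0 0 0 0")

```text
t: 22.02
eef_pos: [622.9, -179.3, 40.2]
tcp_rot: [-3.142, 0.0, 2.956]
ft_force: [-4.1, 1.0, 8.8]
opening: 0.457
grip_force: 30.0
```

Emit:
drive_tool(deltas="0 0 0 0;0 0 0 0;0 0 0 0;0 0 0 0;0 0 0 0;0 0 0 0", gripper=0)

```text
t: 22.52
eef_pos: [622.9, -179.2, 39.0]
tcp_rot: [3.141, -0.0, 2.956]
ft_force: [-0.1, 1.2, 0.2]
opening: 0.822
grip_force: 0.0
```

Emit:
drive_tool(deltas="0 0 0.1 0;0 0 0.2 0;0 0 0.3 0;0 0 0.4 0;0 0 0.4 0;0 0 0.2 0;0 0 0.1 0;0 0 0 0")

```text
t: 23.18
eef_pos: [623.4, -179.4, 211.8]
tcp_rot: [-3.141, 0.004, 2.956]
ft_force: [-0.2, -0.6, -1.7]
opening: 0.999
grip_force: 0.0
```

Emit:
drive_tool(deltas="-0.139 0.151 0 -0.023;-0.139 0.151 0 -0.023;-0.139 0.151 0 -0.023;-0.139 0.151 0 -0.023;-0.139 0.151 0 -0.023;-0.139 0.151 0 -0.023;-0.139 0.151 0 -0.023;-0.139 0.151 0 -0.023;-0.139 0.151 0 -0.023;-0.139 0.151 0 -0.024")

```text
t: 24.02
eef_pos: [482.4, -27.5, 207.4]
tcp_rot: [-3.14, -0.002, 2.227]
ft_force: [1.1, 0.7, 0.0]
opening: 1.001
grip_force: 0.0
```

Run:
```python
from h import *
for n in("top","wrist"):
    s=env.state();p,d=env.read_camera(n);cv2.imwrite(f"pics/{n}1.png",p[...,::-1]);np.save(f"pics/{n}1.npy",d)
    print(s["eef_pos"],s["tcp_rot"])
o=ortho("top",cv2.imread("pics/top1.png"),4);cv2.imwrite("pics/ortho1.png",o)
# tin in wrist cloud
c=env.camera_params("wrist");K=c["mtx"];T=np.array(c["mount"])
from scipy.spatial.transform import Rotation as R
W=np.eye(4);W[:3,:3]=R.from_euler("xyz",s["tcp_rot"]).as_matrix();W[:3,3]=s["eef_pos"];T=W@T
v,u=np.mgrid[:400,:640];P=np.stack([(u-K[0,2])/K[0,0]*d,(v-K[1,2])/K[1,1]*d,d],-1)@T[:3,:3].T+T[:3,3]
q=P[(d>0)&(P[...,2]>70)&(P[...,2]<95)&(np.hypot(P[...,0]-483,P[...,1]+28)<60)]
print(len(q),q.mean(0),cv2.minAreaRect(q[:,:2].astype(np.float32)))
```

```text
[482.36329844 -27.45047675 207.43418183] [-3.13962618e+00 -2.36789918e-03  2.22693241e+00]
[479.91472444 -25.45806395 207.40924214] [-3.13860009 -0.00413965  2.22192852]
4522 [480.89291656 -26.68621568  79.94820703] ((482.2977600097656, -28.42876434326172), (56.13273239135742, 56.659820556640625), 37.74872970581055)
```

View pics/ortho1.png

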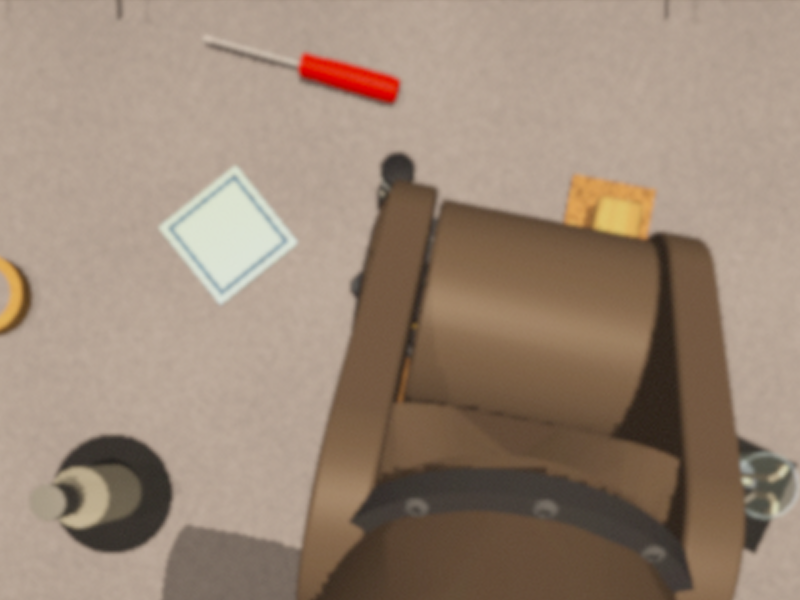

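The top view shows the bottle upright near the middle of the round mat, the brush on the oblong mat and the tile empty. The tin's wrist and top fits agree.

Emit:
drive_tool(deltas="0 0 -0.1 0;0 0 -0.3 0;0 0 -0.35 0;0 0 -0.3 0;0 0 -0.2 0;0 0 -0.15 0;0 0 -0.15 0;0 0 -0.1 0;0 0 0 0;0 0 0 0")

```text
t: 24.95
eef_pos: [483.7, -28.4, 43.5]
tcp_rot: [-3.141, -0.001, 2.231]
ft_force: [0.8, -0.4, 0.4]
opening: 1.003
grip_force: 0.0
```

Emit:
drive_tool(deltas="0 0 -0.02 0;0 0 0 0;0 0 0 0;0 0 0 0;0 0 0 0;0 0 0 0;0 0 0 0;0 0 0 0;0 0 0 0;0 0 0 0", gripper=1)

```text
t: 25.78
eef_pos: [484.0, -28.2, 42.4]
tcp_rot: [3.141, 0.0, 2.231]
ft_force: [0.1, 0.3, 5.7]
opening: 0.586
grip_force: 30.0
```

Emit:
drive_tool(deltas="0 0 0.05 0;0 0 0.15 0;0 0 0.3 0;0 0 0.4 0;0 0 0.3 0;0 0 0.2 0;0 0 0 0")

```text
t: 26.37
eef_pos: [485.0, -28.4, 185.9]
tcp_rot: [3.138, 0.005, 2.231]
ft_force: [0.6, -0.3, -2.7]
opening: 0.589
grip_force: 30.0
```

Emit:
drive_tool(deltas="0.08 0.11 0 0;0.15 0.2 0 0;0.2 0.275 0 0;0.2 0.275 0 0;0.2 0.275 0 0;0.2 0.275 0 0;0.2 0.275 0 0;0.2 0.275 0 0;0.12 0.165 0 0;0.058 0.078 0 0")

```text
t: 27.2
eef_pos: [645.1, 194.3, 179.8]
tcp_rot: [-3.14, -0.001, 2.232]
ft_force: [-0.0, -0.4, -4.2]
opening: 0.585
grip_force: 30.0
```

Emit:
drive_tool(deltas="0 0 -0.1 0;0 0 -0.3 0;0 0 -0.35 0;0 0 -0.3 0;0 0 -0.15 0;0 0 -0.08 0;0 0 -0.04 0;0 0 0 0;0 0 0 0")

```text
t: 27.95
eef_pos: [645.0, 191.7, 51.0]
tcp_rot: [3.14, 0.001, 2.23]
ft_force: [0.2, 0.8, -1.9]
opening: 0.59
grip_force: 30.0
```

Emit:
drive_tool(deltas="0 0 -0.04 0;0 0 -0.03 0;0 0 -0.02 0;0 0 0 0;0 0 0 0")

```text
t: 28.37
eef_pos: [644.8, 192.0, 42.3]
tcp_rot: [3.141, 0.001, 2.231]
ft_force: [-3.0, -2.4, 6.0]
opening: 0.586
grip_force: 30.0
```

Emit:
drive_tool(deltas="0 0 0 0;0 0 0 0;0 0 0 0;0 0 0 0;0 0 0 0;0 0 0 0", gripper=0)

```text
t: 28.87
eef_pos: [644.7, 192.1, 41.1]
tcp_rot: [3.141, 0.0, 2.231]
ft_force: [-0.5, -0.8, -0.4]
opening: 0.95
grip_force: 0.0
```

Emit:
drive_tool(deltas="0 0 0.1 0;0 0 0.3 0;0 0 0.4 0;0 0 0.4 0;0 0 0.4 0;0 0 0.2 0;0 0 0 0")

```text
t: 29.45
eef_pos: [646.1, 192.4, 227.7]
tcp_rot: [3.133, 0.004, 2.231]
ft_force: [1.2, 0.2, 0.3]
opening: 1.001
grip_force: 0.0
```

Emit:
drive_tool(deltas="-0.15 -0.31 0 0;-0.15 -0.31 0 0;-0.15 -0.31 0 0;-0.15 -0.31 0 0;-0.15 -0.31 0 0;-0.15 -0.31 0 0;-0.15 -0.31 0 0;-0.15 -0.31 0 0;-0.15 -0.31 0 0;-0.15 -0.31 0 0")

```text
t: 30.28
eef_pos: [493.5, -119.1, 221.1]
tcp_rot: [-3.141, -0.0, 2.231]
ft_force: [0.9, 0.1, 0.7]
opening: 0.997
grip_force: 0.0
```

Emit:
drive_tool(deltas="-0.15 -0.31 0 0;-0.15 -0.31 0 0;-0.15 -0.31 0 0;-0.15 -0.31 0 0;-0.15 -0.31 0 0;-0.15 -0.31 0 0;-0.05 -0.115 0 0;0 0 0 0;0 0 0 0;0 0 0 0")

```text
t: 31.12
eef_pos: [400.0, -314.4, 221.0]
tcp_rot: [3.141, -0.001, 2.231]
ft_force: [-0.5, -0.8, -0.6]
opening: 1.0
grip_force: 0.0
```

Run:
```python
from h import *
s=env.state();p,d=env.read_camera("wrist");cv2.imwrite("pics/wrist2.png",p[...,::-1])
p2,_=env.read_camera("top");cv2.imwrite("pics/top2.png",p2[...,::-1])
print(s["eef_pos"],s["tcp_rot"])
c=env.camera_params("wrist");K=c["mtx"]
from scipy.spatial.transform import Rotation as R
W=np.eye(4);W[:3,:3]=R.from_euler("xyz",s["tcp_rot"]).as_matrix();W[:3,3]=s["eef_pos"];T=W@c["mount"]
v,u=np.mgrid[:400,:640];P=np.stack([(u-K[0,2])/K[0,0]*d,(v-K[1,2])/K[1,1]*d,d],-1)@T[:3,:3].T+T[:3,3]
q=P[(d>0)&(P[...,2]>75)&(P[...,2]<91)&(np.hypot(P[...,0]-400,P[...,1]+305)<45)]
print(len(q),q.mean(0),cv2.minEnclosingCircle(q[:,:2].astype(np.float32)))
# reproject rim for check
M=K@np.linalg.inv(T)[:3];img=p[...,::-1].copy()
t=np.linspace(0,6.283,60)
for (cx,cy) in[(400,-305.4)]:
  for z,r in((89,30),(4,28)):
    X=np.stack([cx+r*np.cos(t),cy+r*np.sin(t),0*t+z,0*t+1]);x=M@X;x=(x[:2]/x[2]).T
    cv2.polylines(img,[x.astype(np.int32)],1,(0,0,255),1)
cv2.imwrite("pics/wrist2o.png",img)
```

```text
[ 399.96950253 -314.42997347  221.03689253] [ 3.14135161e+00 -5.86262242e-04  2.23108118e+00]
1619 [ 399.31193355 -306.36580105   85.78763244] ((398.4139099121094, -306.6128845214844), 29.887155532836914)
```

View pics/wrist2o.png

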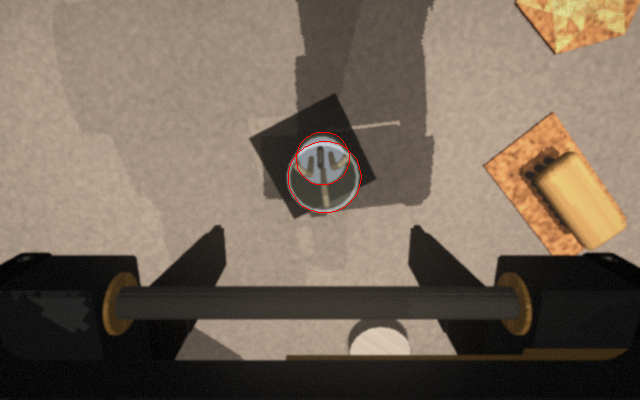

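Emit:
drive_tool(deltas="-0.005 0.08 0 0;0 0 -0.2 0;0 0 -0.3 0;0 0 -0.3 0;0 0 -0.3 0;0 0 -0.2 0;0 0 -0.2 0;0 0 -0.1 0;0 0 0 0;0 0 0 0")

```text
t: 32.05
eef_pos: [399.5, -306.9, 61.5]
tcp_rot: [3.142, -0.0, 2.231]
ft_force: [-0.0, 0.0, 0.0]
opening: 1.001
grip_force: 0.0
```

Emit:
drive_tool(deltas="0 0.005 -0.04 0;0 0 0 0;0 0 0 0;0 0 0 0;0 0 0 0;0 0 0 0;0 0 0 0;0 0 0 0;0 0 0 0;0 0 0 0", gripper=1)

```text
t: 32.88
eef_pos: [399.3, -307.0, 57.4]
tcp_rot: [3.141, 0.001, 2.231]
ft_force: [0.8, 0.3, 5.1]
opening: 0.611
grip_force: 30.0
```

Emit:
drive_tool(deltas="0 0 0 0;0 0 0 0")

```text
t: 33.05
eef_pos: [399.3, -307.0, 57.3]
tcp_rot: [3.141, 0.0, 2.231]
ft_force: [0.8, 1.6, 5.8]
opening: 0.61
grip_force: 30.0
```

Emit:
drive_tool(deltas="0 0 0.05 0;0 0 0.1 0;0 0 0.2 0;0 0 0.3 0;0 0 0.3 0;0 0 0.2 0;0 0 0.05 0;0 0 0 0")

```text
t: 33.72
eef_pos: [399.4, -307.2, 178.5]
tcp_rot: [3.141, 0.003, 2.231]
ft_force: [-0.2, 0.1, -2.3]
opening: 0.606
grip_force: 30.0
```

Emit:
drive_tool(deltas="0.03 0.1 0 0;0.07 0.2 0 0;0.1 0.3 0 0;0.11 0.34 0 0;0.11 0.34 0 0;0.11 0.34 0 0;0.11 0.34 0 0;0.1 0.3 0 0;0.08 0.25 0 0;0.06 0.18 0 0")

```text
t: 34.55
eef_pos: [486.6, -35.0, 175.4]
tcp_rot: [-3.14, -0.003, 2.232]
ft_force: [0.2, -0.1, -1.9]
opening: 0.611
grip_force: 30.0
```

Emit:
drive_tool(deltas="0.03 0.1 0 0;0 0.014 0 0;0 0 0 0;0 0 0 0")

```text
t: 34.88
eef_pos: [489.7, -27.1, 176.6]
tcp_rot: [-3.141, -0.001, 2.23]
ft_force: [0.1, 0.6, -1.2]
opening: 0.613
grip_force: 30.0
```

Emit:
drive_tool(deltas="0.005 0 -0.1 0;0 0 -0.2 0;0 0 -0.3 0;0 0 -0.25 0;0 0 -0.1 0;0 0 -0.06 0;0 0 -0.05 0;0 0 -0.03 0;0 0 0 0;0 0 0 0")

```text
t: 35.72
eef_pos: [491.0, -26.6, 68.8]
tcp_rot: [3.141, 0.001, 2.231]
ft_force: [0.5, 0.6, -1.6]
opening: 0.609
grip_force: 30.0
```

Emit:
drive_tool(deltas="0 0 -0.02 0;0 0 -0.02 0;0 0 -0.01 0;0 0 0 0;0 0 0 0")

```text
t: 36.13
eef_pos: [490.7, -26.5, 63.2]
tcp_rot: [3.142, 0.0, 2.231]
ft_force: [-0.2, 0.6, -1.7]
opening: 0.606
grip_force: 30.0
```

Emit:
drive_tool(deltas="0 0 -0.02 0;0 0 -0.01 0;0 0 -0.01 0;0 0 0 0;0 0 0 0")

```text
t: 36.55
eef_pos: [490.7, -26.5, 59.1]
tcp_rot: [-3.142, -0.0, 2.231]
ft_force: [-1.0, -0.3, -2.4]
opening: 0.614
grip_force: 30.0
```

Emit:
drive_tool(deltas="0 0 -0.01 0;0 0 0 0;0 0 0 0")

```text
t: 36.8
eef_pos: [490.7, -26.5, 58.1]
tcp_rot: [3.142, -0.0, 2.231]
ft_force: [0.2, 0.3, -2.5]
opening: 0.61
grip_force: 30.0
```

Emit:
drive_tool(deltas="0 0 -0.01 0;0 0 0 0;0 0 0 0")

```text
t: 37.05
eef_pos: [490.9, -26.6, 57.4]
tcp_rot: [3.141, 0.0, 2.231]
ft_force: [-0.1, 0.8, 3.1]
opening: 0.61
grip_force: 30.0
```

Emit:
drive_tool(deltas="0 0 0 0;0 0 0 0;0 0 0 0;0 0 0 0;0 0 0 0;0 0 0 0;0 0 0 0", gripper=0)

```text
t: 37.63
eef_pos: [490.7, -26.5, 57.1]
tcp_rot: [3.142, -0.0, 2.231]
ft_force: [-0.1, 0.7, -0.4]
opening: 0.987
grip_force: 0.0
```

Emit:
drive_tool(deltas="0 0 0.1 0;0 0 0.2 0;0 0 0.3 0;0 0 0.4 0;0 0 0.4 0;0 0 0.2 0;0 0 0 0")

```text
t: 38.22
eef_pos: [492.0, -26.7, 222.3]
tcp_rot: [3.136, 0.006, 2.231]
ft_force: [-0.6, -0.5, -0.2]
opening: 1.001
grip_force: 0.0
```

Emit:
drive_tool(deltas="0.171 0.243 0 0;0.171 0.243 0 0;0.171 0.243 0 0;0.171 0.243 0 0;0.171 0.243 0 0;0.171 0.243 0 0;0.171 0.243 0 0;0.171 0.243 0 0;0.171 0.243 0 0;0 0 0 0")

```text
t: 39.05
eef_pos: [646.0, 195.8, 216.2]
tcp_rot: [3.141, -0.001, 2.233]
ft_force: [0.5, 0.7, 0.6]
opening: 0.999
grip_force: 0.0
```

Emit:
drive_tool(deltas="0 0 0 0;0 0 -0.2 0;0 0 -0.4 0;0 0 -0.4 0;0 0 -0.3 0;0 0 -0.2 0;0 0 -0.15 0;0 0 -0.1 0;0 0 0 0;0 0 0 0")

```text
t: 39.88
eef_pos: [644.5, 191.6, 42.5]
tcp_rot: [-3.141, -0.0, 2.23]
ft_force: [0.4, 0.0, 0.7]
opening: 0.998
grip_force: 0.0
```

Emit:
drive_tool(deltas="0 0 0 0;0 0 0 0;0 0 0 0;0 0 0 0;0 0 0 0;0 0 0 0;0 0 0 0;0 0 0 0;0 0 0 0;0 0 0 0", gripper=1)

```text
t: 40.72
eef_pos: [644.6, 192.2, 42.3]
tcp_rot: [3.141, 0.0, 2.231]
ft_force: [-1.2, -0.4, 2.8]
opening: 0.587
grip_force: 30.0
```

Run:
```python
from h import *
p,d=env.read_camera("top");p=np.ascontiguousarray(p[...,::-1]);cv2.imwrite("pics/top3.png",p)
o=ortho("top",p,4);cv2.imwrite("pics/ortho3.png",o)
s=4;q=ortho("top",p,4,x0=480,y0=-220,w=720,h=720,s=s);cv2.imwrite("pics/sq3.png",cv2.resize(q,(600,600)))
m=cv2.inRange(cv2.cvtColor(q,cv2.COLOR_BGR2GRAY),0,62)
n,l,st,c=cv2.connectedComponentsWithStats(m);i=1+np.argmax(st[1:,4])
z=cv2.findNonZero((l==i).astype(np.uint8));(a,b),sz,an=cv2.minAreaRect(z)
print("sq",480-b/s,-220-a/s,np.array(sz)/s,an,"cent",480-c[i,1]/s,-220-c[i,0]/s)
P=cloud("top",d);Z=P[...,2]
for n,(x,y),lo,hi in(("tumbler",(490,-26),78,91),("bottle cap",(387,307),140,165),("brush",(622,-180),40,60),("torch",(677,23),85,105)):
    k=(np.hypot(P[...,0]-x,P[...,1]-y)<70)&(Z>lo)&(Z<hi);w=P[k][:,:2].astype(np.float32);print(n,len(w),cv2.minAreaRect(w) if len(w)>5 else"")
```

```text
sq 392.41829681396484 -310.47544860839844 [92.61158752 91.73107147] 25.392921447753906 cent 392.48614887638325 -310.49759333176803
tumbler 223 ((490.9088134765625, -25.412551879882812), (58.171791076660156, 58.156253814697266), 27.78099822998047)
bottle cap 0 
brush 1002 ((619.5448608398438, -178.98489379882812), (44.5033073425293, 99.65141296386719), 78.64323425292969)
torch 235 ((677.884765625, 23.314964294433594), (30.295387268066406, 31.49874496459961), 38.284114837646484)
```

View pics/ortho3.png

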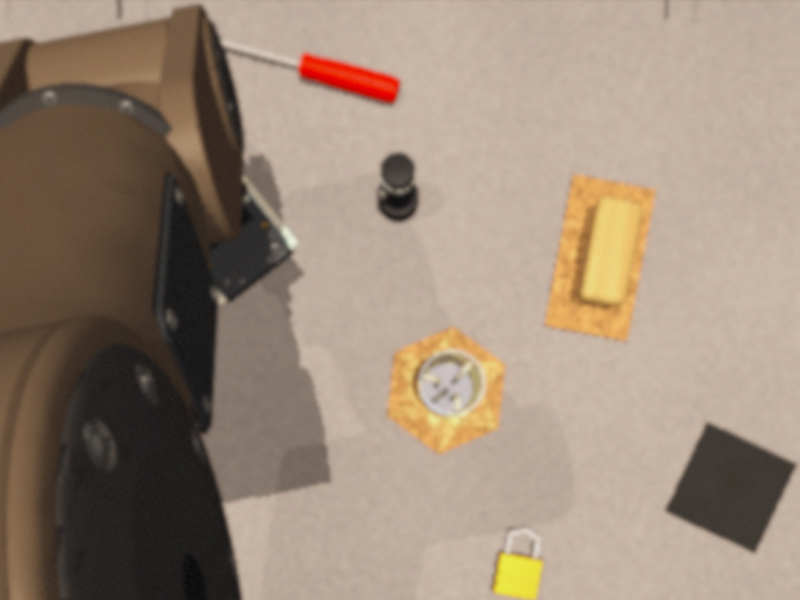

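The tumbler, brush and torch are all in place, and the empty square mat is confirmed at (392.5,-310.5). Now the tin goes there.

Emit:
drive_tool(deltas="0 0 0.05 0;0 0 0.15 0;0 0 0.3 0;0 0 0.4 0;0 0 0.4 0;0 0 0.2 0;0 0 0.05 0;0 0 0 0")

```text
t: 41.43
eef_pos: [644.7, 192.2, 198.2]
tcp_rot: [3.14, 0.001, 2.231]
ft_force: [-0.1, 0.4, -3.3]
opening: 0.586
grip_force: 30.0
```

Emit:
drive_tool(deltas="-0.08 -0.16 0 0.01;-0.15 -0.3 0 0.01;-0.17 -0.34 0 0.01;-0.17 -0.34 0 0.01;-0.17 -0.34 0 0.01;-0.17 -0.34 0 0.01;-0.17 -0.34 0 0.01;-0.17 -0.34 0 0.01;-0.17 -0.34 0 0.01;-0.17 -0.34 0 0.01")

```text
t: 42.27
eef_pos: [483.6, -126.9, 195.0]
tcp_rot: [-3.141, -0.004, 2.547]
ft_force: [1.3, -0.6, -3.9]
opening: 0.588
grip_force: 30.0
```

Emit:
drive_tool(deltas="-0.17 -0.34 0 0.01;-0.17 -0.34 0 0.01;-0.17 -0.34 0 0.01;-0.17 -0.34 0 0.01;-0.15 -0.3 0 0.009;-0.06 -0.13 0 0;-0.03 -0.06 0 0;0 0 0 0;0 0 0 0;0 0 0 0")

```text
t: 43.1
eef_pos: [393.9, -309.6, 196.5]
tcp_rot: [3.141, -0.001, 2.7]
ft_force: [0.9, -0.7, -2.4]
opening: 0.588
grip_force: 30.0
```

Emit:
drive_tool(deltas="-0.007 -0.012 -0.1 0;0 0 -0.3 0;0 0 -0.35 0;0 0 -0.35 0;0 0 -0.2 0;0 0 -0.1 0;0 0 -0.06 0;0 0 -0.03 0;0 0 0 0;0 0 0 0")

```text
t: 43.93
eef_pos: [393.3, -312.3, 49.1]
tcp_rot: [-3.141, 0.002, 2.699]
ft_force: [0.6, -0.9, -3.3]
opening: 0.592
grip_force: 30.0
```

Emit:
drive_tool(deltas="0 0 -0.015 0;0 0 -0.015 0;0 0 0 0;0 0 0 0")

```text
t: 44.27
eef_pos: [392.9, -312.1, 45.4]
tcp_rot: [-3.142, 0.0, 2.699]
ft_force: [0.0, -0.7, -3.1]
opening: 0.584
grip_force: 30.0
```

Emit:
drive_tool(deltas="0 0.012 -0.015 0;0 0 -0.01 0;0 0 -0.01 0;0 0 0 0;0 0 0 0")

```text
t: 44.68
eef_pos: [392.9, -310.8, 42.2]
tcp_rot: [3.142, 0.0, 2.699]
ft_force: [-2.0, 2.5, 9.1]
opening: 0.586
grip_force: 30.0
```

Emit:
drive_tool(deltas="0 0 0 0;0 0 0 0;0 0 0 0;0 0 0 0;0 0 0 0;0 0 0 0;0 0 0 0", gripper=0)

```text
t: 45.27
eef_pos: [392.9, -310.9, 41.6]
tcp_rot: [3.141, -0.0, 2.699]
ft_force: [1.0, -0.3, -0.3]
opening: 0.986
grip_force: 0.0
```

Emit:
drive_tool(deltas="0 0 0.1 0;0 0 0.2 0;0 0 0.3 0;0 0 0.4 0;0 0 0.4 0;0 0 0.3 0;0 0 0.1 0;0 0 0 0")

```text
t: 45.93
eef_pos: [393.4, -311.3, 224.7]
tcp_rot: [-3.14, 0.005, 2.699]
ft_force: [-0.3, 0.1, -1.2]
opening: 0.999
grip_force: 0.0
```

Emit:
drive_tool(deltas="-0.14 -0.26 0 0;-0.14 -0.26 0 0;-0.14 -0.26 0 0;-0.14 -0.26 0 0;-0.14 -0.26 0 0;-0.14 -0.26 0 0;-0.14 -0.26 0 0;-0.14 -0.26 0 0;-0.14 -0.26 0 0;-0.14 -0.26 0 0")

```text
t: 46.77
eef_pos: [251.7, -571.4, 219.6]
tcp_rot: [3.139, -0.002, 2.699]
ft_force: [0.5, 0.1, -0.7]
opening: 1.003
grip_force: 0.0
```

Run:
```python
from h import *
p,d=env.read_camera("top");p=np.ascontiguousarray(p[...,::-1]);o=ortho("top",p,4);cv2.imwrite("pics/ortho4.png",o)
q,_=env.read_camera("scene");cv2.imwrite("pics/scene4.png",q[...,::-1])
P=cloud("top",d);Z=P[...,2]
for n,(x,y),lo,hi in(("tumbler",(490,-26),78,91),("tin",(392.5,-310.5),70,90),("bottle cap",(387,307),140,165),("brush",(622.7,-179.5),40,60),("torch",(677,23),85,105)):
    k=(np.hypot(P[...,0]-x,P[...,1]-y)<70)&(Z>lo)&(Z<hi);w=P[k][:,:2].astype(np.float32);print(n,len(w),cv2.minAreaRect(w) if len(w)>5 else"")
```

```text
tumbler 233 ((490.9662780761719, -25.50455093383789), (58.180179595947266, 58.459590911865234), 27.00897216796875)
tin 871 ((392.17840576171875, -309.9500427246094), (56.57735824584961, 55.62451934814453), 64.4703598022461)
bottle cap 310 ((388.9906921386719, 305.30108642578125), (29.12629508972168, 29.24622344970703), 71.0556869506836)
brush 991 ((619.3135986328125, -179.18312072753906), (44.3326530456543, 99.49636840820312), 79.04396057128906)
torch 236 ((677.6930541992188, 22.720996856689453), (30.11511993408203, 30.99873924255371), 41.656829833984375)
```

View pics/ortho4.png

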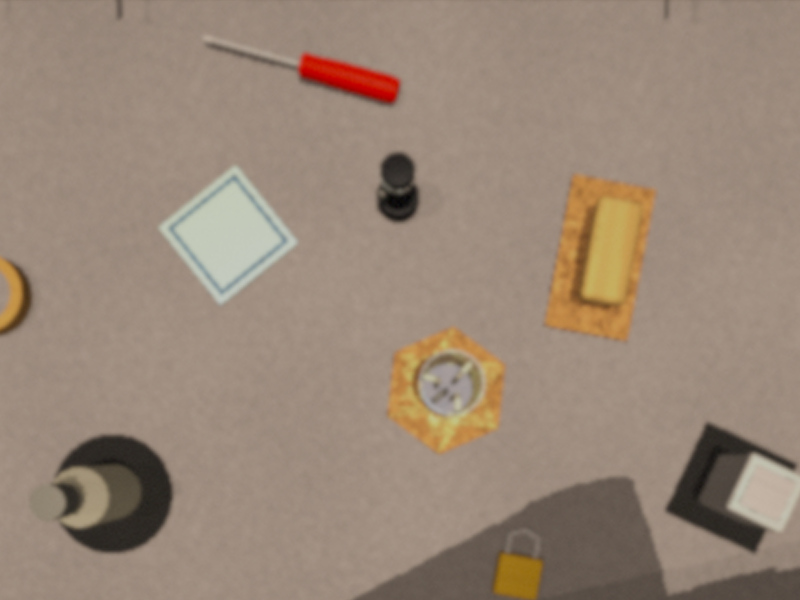

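View pics/scene4.png

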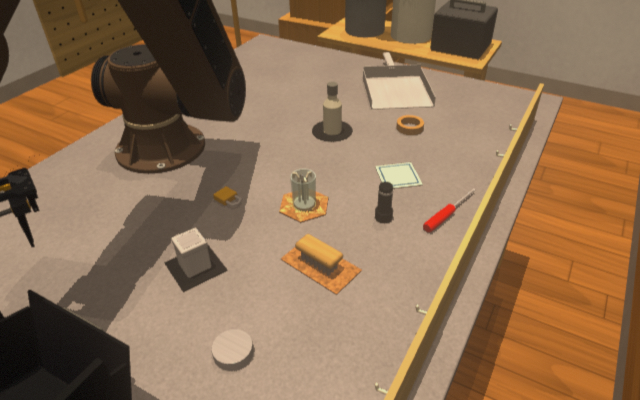

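Both views show all four things standing on their own mats. All are within about 3 mm of centre, and the torch and tile are untouched.

```bash
python3 -c "
from cell import env
print(env.job_done())"
```

```text
the job is handed in; nothing more can be done
None
```

The bottle, tumbler, tin and brush each stand on their own mat, within about 3 mm of its middle in the last camera check. The torch is unmoved, and the job was handed in at about 47 s of the 141 s allowed; the hand-in gave no verdict.

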